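# Set and lock the print position on a card coder

## Task

On the card coder's deck, set the print position: push with a fingertip on an arm of the three-armed wheel to turn it until its red arm points at the green mark on the dial. Then push the blue lock lever round, anticlockwise seen from above, fully home against its steel stop post, leaving the wheel on the mark. Only push, gently: do not grip or lift anything, and leave the ink cartridge, tape roll and stack of cards where they are.

Things in the scene. Friction and masses are not known exactly. Their poses are not given: they have to be found in the camera images.
- dial: fixed white round dial plate, 224 mm across and 20 mm thick, lying flat on the steel feed deck (deck top 80 mm above the table); carries the wheel. Origin at the centre of its underside, z up. The dial and the lock unit swap sides and stand turned differently from run to run
- hub (a point): point on the wheel's vertical axis, on the dial's top face (100 mm above the table). The wheel's black hub is 40 mm across and reaches to 46 mm above that face; each arm is a bar 14 mm wide, 12 to 38 mm above it, with a round end 20 mm across, and reaches 88 mm from the axis. The gaps between arms are open from above down to the dial
- wheel (a joint): angle of the three-armed wheel, rad, growing anticlockwise seen from above; it turns either way past a full turn, with a light friction (0.15 N m) that keeps it where it is left. Three arms 120 degrees apart, one red and two black, no rim
- red_tip (a point): outer end of the red arm, 88 mm from the wheel's axis, 45 mm above the dial's underside; its x axis points outward along the arm
- green_mark (a point): centre of the green mark, a flat square tile 22 mm wide and 3 mm thick on the dial's top near its edge, 100 mm from the wheel's axis; its x axis points outward from the wheel's axis. It does not move in a run; its place round the dial differs from run to run
- lever (a joint): angle of the blue lock lever, rad, growing anticlockwise seen from above: 0 fully open, 1.3 fully home against the stop post, where it stops dead; starts between 0 and 0.45. Light friction (0.15 N m) keeps it where it is left
- lever_pivot (a point): point on the lever's vertical axis, on the top face (100 mm above the table) of its flat grey base, 150 by 170 mm, 20 mm thick. The pivot's boss is 36 mm across, 42 mm high above that face
- lever_arm (a point): point in the middle of the lever's blue bar, 65 mm from its axis. The bar is 14 mm wide, 14 to 36 mm above the base's top face; 100 mm from the axis it carries an upright black knob 22 mm across, up to 59 mm above that face. The steel stop post (18 mm across, 38 mm high above the base, 55 mm from the pivot) stands on the anticlockwise side
- cartridge: loose ink cartridge, black with a blue cap, 30 by 70 by 70 mm high, standing on the deck on the far side; origin at the centre of its underside. Leave alone
- tape: loose roll of yellow tape, 68 mm across, 20 mm high, lying on the deck on the robot's side; origin at the centre of its underside. Leave alone
- cards: loose stack of printed cards, 85 by 55 by 36 mm high, white with a green stripe, on the deck on the far side; origin at the centre of its underside. Leave alone
- lock: fixed grey base plate of the lock lever, 150 by 170 by 20 mm high, on the deck; carries the lever and its stop post. Origin at the centre of its underside, z up; the lever's pivot is 30 mm along its +x, and the open lever points back over its -x side

How it is judged:
On the way, in this order (a step that is already met when the one before it is completed fails the run):
1. the red arm points at the green mark while the lock lever is still open (angle between the x axis of red_tip and the x axis of green_mark, either way round below 0.13 rad and horizontal distance between red_tip and green_mark below 0.05 m and value of joint lever below 0.8 rad and velocity of joint wheel between -0.05 and 0.05 rad/s), for 0.3 s.
2. the lock lever is home against its stop (value of joint lever above 1.22 rad), for 0.2 s.
At the end, for the whole second after the job is handed in: The red arm points at the green mark within 0.13 rad (about the mark's half width), the lock lever is within 0.08 rad of its stop (above 1.22 rad), and the cartridge, tape and cards are within 15 mm of where they were (angle between the x axis of red_tip and the x axis of green_mark, either way round below 0.13 rad and horizontal distance between red_tip and green_mark below 0.05 m and value of joint lever above 1.22 rad and distance of each of cartridge, tape, cards from where it was at the start of the episode below 0.015 m); the robot touches nothing.
It fails at once if the wheel or its dial is gripped or shoved hard (over 25 N) (contact force between the fingers and dial above 25 N).
It fails at once if the lock lever or its base is gripped or shoved hard (over 38 N) (contact force between the fingers and lock above 38 N).
It fails at once if the cartridge, tape or cards are lifted, tipped or pushed by more than 15 mm (distance of any of cartridge, tape, cards from where it was at the start of the episode above 0.015 m or angle between cartridge's own z axis and vertical above 0.4 rad).
It also fails if it takes over 61 s, if anything falls off the work surface, if the arm or the gripper's body presses on something with over 40 N, if the wrist force passes 120 N, or if a joint passes its speed limit or range.

## Robot

A 6-joint arm with a two-finger parallel gripper is mounted at the origin on the work surface. World frame = base frame: x ahead of the robot, y to its left, z up, the work surface at z = 0. Lengths are in m, angles in rad, forces in N, time in s.
With the tool pointing down it reaches from about 0.3 to 0.775 m from the base axis. Payload 14.6 kg.
Tool frame: the origin (TCP) lies midway between the tips of the shut fingers; the grasp point (between the pads) lies 19 mm behind it (grasp_offset is the distance from the TCP to the grasp point, in m); z points along the fingers, y is the line along which they close (so a half turn about z gives the same grasp; the last joint's range is limited). The gripper opens to 94 mm and grips with 3 to 60 N. Pads are 16 mm wide; open, the fingers measure 119 mm over their backs; the gripper's body (75 mm by 177 mm) begins 78 mm behind the grasp point.
Start: joints at [1.236, 0.3, 1.521, -0, 1.321, -0.067], TCP at [0.146, 0.53, 0.205] pointing down, gripper open.
Joint ranges: [-3.03, 3.03], [-0.79, 2.21], [0.23, 2.52], [-1.04, 4.18], [0, 3.07], [-2.55, 2.55]. Speed limits (rad/s): [2.22, 2.22, 2.57, 3.14, 3.14, 3.14].

## Interface

Orientations are given as [roll, pitch, yaw] about the fixed x, y, z axes, in that order (R = Rz(yaw) Ry(pitch) Rx(roll)).
In Python, from station import * gives the robot as it stands. The module is installed in compiled form; this text tells all that it offers.
- The arm moves only by the tool send_rows, never from a script. Its argument "rows" is a list of rows, each an object of numbers: "dx", "dy", "dz": the shift along the tool's x, y, z in mm; "roll": the turn about the tool's z in degrees; "jaw": the closure, from -1 (fully open) to 1 (shut). In form: [{"dx": .., "dy": .., "dz": .., "roll": .., "jaw": ..}, ...]. A call has 1 to 12 rows; each row shifts and turns the commanded pose from where the row before left it, along the tool's axes as they then stand; what a row does not reach is not made up. A row lasts 1/12 s, in which the tool goes at most 41.7 mm and 7.16 degrees, less where a joint would pass 70% of its speed; a pose out of reach is approached as far as the arm can. A call is refused whole if a number of a shift passes 41.7 or a number of a turn 7.16, either way. A call with a gripper value outside its range is refused whole. The fingers move at their own pace and stop on an object; "force" is the grip in N (left out, the last holds). Time passes only in rows, so rows that do not move let the fingers close. It gives the time, the measured TCP pose, the force, the opening and the grip force at its end, in the units of the state.
- get_obs(): the state, without advancing time (a new reading comes with each control period).
- camera(name): name is "side" or "top"; returns a dict with "frame" (420x560x3 uint8, red, green, blue), "z_map" (420x560 float32, m along the optical axis (not along the pixel's ray), 0 where there is no reading), "camera_matrix" (3x3 intrinsics, pixels), "D" ([k1, k2, p1, p2, k3] as OpenCV has them; the pictures are not rectified), "rvec" (rotation vector, rad) and "tvec" (3), from world to camera coordinates, as OpenCV has them. Camera axes: x right, y down, z forward; pixel columns grow to the right and rows downward; lengths in m; the calibration is good to about 2 mm. A picture is of the moment at which its call begins.
- hand_in(): hands the job in; it is judged then, once.
The state is a dict: "time_s": time; "qpos": joint angles; "joint_vel": joint speeds; "tau": joint torques, N m; "ee_pos": TCP position; "eef_rot": TCP orientation; "force": force on the tool from outside, world axes, zero at the start; "moment": the same for the moment, N m; "grip_width": finger opening in m; "grip_force": force on a finger pad.
Only numpy, scipy, OpenCV 4.12 (cv2) and the standard library are available. Lean on these libraries where they do the work, as an engineer would, in place of code of your own. Each camera call takes 0.05 s, during which the arm holds its last target. There are 200 camera calls.

## Working session

There is one attempt and no reset: what is moved stays moved. The work goes in short steps, Python scripts to look and compute and a tool call to move; the robot and the scene stay as the last step left them, time stands still between calls to the robot, and variables do not carry over. Pictures are saved under pics/ and viewed, at most 10 in all, crops included, and the job is handed in when it is done.

Besides the shell and the picture viewer there is one more tool, called after "Call:" in YAML: its name, and indented under it one key for each argument. send_rows: Moves the arm, as the interface text tells. Its arguments: {"type":"object","properties":{"rows":{"type":"array"},"force":{"type":"number"}},"required":["rows"]}

```bash
mkdir -p pics; cat > h.py <<'E'
from station import *
import numpy as np, cv2
def ray(c,uv,z):
    R=cv2.Rodrigues(np.array(c["rvec"],float))[0];t=np.array(c["tvec"],float).ravel()
    p=cv2.undistortPoints(np.array(uv,float).reshape(-1,1,2),np.array(c["camera_matrix"],float),np.array(c["D"],float)).reshape(-1,2)
    d=np.c_[p,np.ones(len(p))]@R; o=-R.T@t
    return o+d*((z-o[2])/d[:,2])[:,None]
def snap(n,f):
    c=camera(n); cv2.imwrite("pics/"+f,cv2.cvtColor(c["frame"],cv2.COLOR_RGB2BGR)); return c
E
python3 - <<'E'
from h import *
c=snap("top","t0.png"); d=snap("side","s0.png")
np.save("t0.npy",c,allow_pickle=True)
hsv=cv2.cvtColor(c["frame"],cv2.COLOR_RGB2HSV)
for n,lo,hi,z in [("red",(0,120,80),(8,255,255),.138),("green",(45,100,50),(85,255,255),.103),("blue",(100,120,60),(130,255,255),.136),("yellow",(20,120,80),(35,255,255),.1)]:
    m=cv2.inRange(hsv,lo,hi)
    k,l,s,ce=cv2.connectedComponentsWithStats(m)
    for i in range(1,k):
        if s[i,4]>25: print(n,s[i],ce[i].round(1),ray(c,ce[i],z).round(4))
print(get_obs()["ee_pos"],get_obs()["eef_rot"],get_obs()["time_s"])
E
```

```text
red [  1 198  13  13 142] [  7.  203.6] [[0.5773 0.4963 0.138 ]]
red [373 223  33  30 287] [389.8 238.3] [[ 0.5218 -0.1906  0.138 ]]
red [  0 251   3  18  31] [  0.5 257.7] [[0.4789 0.4967 0.138 ]]
green [208  66  19  37 242] [216.8  84.5] [[0.8265 0.1274 0.103 ]]
green [377  71  26  34 242] [389.3  88.7] [[ 0.822  -0.2084  0.103 ]]
green [411 124  46  16 417] [433.8 131.6] [[ 0.7346 -0.2906  0.103 ]]
green [327 169  15  15 135] [333.7 176. ] [[ 0.6439 -0.0971  0.103 ]]
green [  0 219  12  13 147] [  5.2 224.9] [[0.5444 0.5136 0.103 ]]
blue [554  61   6  74 171] [557.  103.6] [[ 0.7837 -0.5237  0.136 ]]
blue [298 114  19  25 301] [306.9 125.7] [[ 0.7301 -0.0457  0.136 ]]
blue [165 238  33  37 328] [181.  256.3] [[0.4868 0.1741 0.136 ]]
yellow [285 296  38  38 454] [303.5 314.1] [[ 0.3908 -0.0411  0.1   ]]
[0.14546788 0.53017269 0.20494155] [-3.14056044e+00 -6.27412415e-05  2.87377729e+00] 0.1
```

View pics/t0.png

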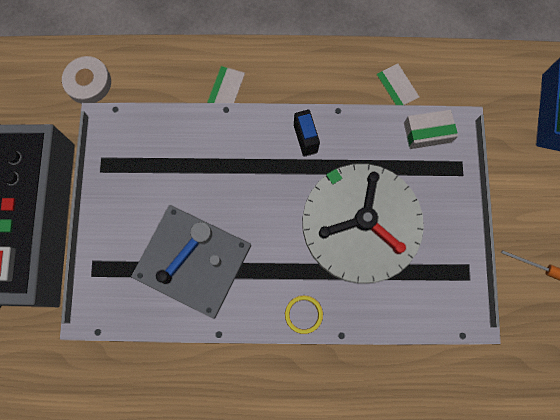

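View pics/s0.png

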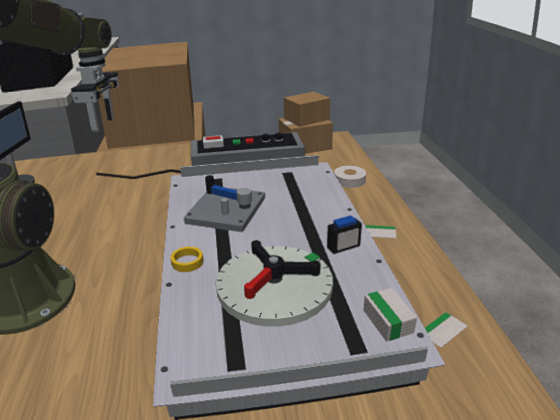

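The top view shows the wheel hub at about (367,218), red arm tip (401,248), green mark (334,176), lever boss (200,232), knob (164,276) and stop post (215,260). The tape is at (304,314), the cartridge at (306,132) and the cards at (432,130). The side view agrees.

```bash
python3 - <<'E'
from h import *
c=np.load("t0.npy",allow_pickle=True).item()
hsv=cv2.cvtColor(c["frame"],cv2.COLOR_RGB2HSV)
f=c["frame"]
# dial disc centre from its depth-height? use light-greenish gray mask contour
g=cv2.cvtColor(f,cv2.COLOR_RGB2GRAY)
hub=ray(c,[367.5,218],.146)[0]
print("hub",hub)
gm=ray(c,[333.7,176],.103)[0]; 
m=cv2.inRange(hsv,(0,120,80),(8,255,255)); m[:, :300]=0
ys,xs=np.nonzero(m); P=ray(c,np.c_[xs,ys],.136)[:,:2]
r=P.mean(0)
e=np.linalg.eigh(np.cov((P-r).T))[1][:,1]; print("red axis deg",np.degrees(np.arctan2(e[1],e[0])),"max r",np.linalg.norm(P-hub[:2],axis=1).max())
a=lambda p,q:np.degrees(np.arctan2(p[1]-q[1],p[0]-q[0]))
print("green",gm,a(gm,hub),np.linalg.norm((gm-hub)[:2]),"red",a(r,hub))
for t,uv in [("b1",(375,177)),("b2",(324,232))]:
    q=ray(c,uv,.138)[0]; print(t,q,a(q,hub),np.linalg.norm((q-hub)[:2]))
pv=ray(c,[201,231.5],.142)[0]; kn=ray(c,[163.5,276],.159)[0]; st=ray(c,[215,260],.138)[0]
print("pv",pv,"kn",kn,a(kn,pv),np.linalg.norm((kn-pv)[:2]),"st",st,a(st,pv),np.linalg.norm((st-pv)[:2]))
E=[(303,223),(423,223),(363,163.5),(363,283)]
print(ray(c,E,.1))
cv2.imwrite("pics/crop.png",cv2.resize(cv2.cvtColor(f[150:330,120:440],cv2.COLOR_RGB2BGR),None,fx=2.5,fy=2.5,interpolation=cv2.INTER_CUBIC))
o=get_obs();print(o["grip_width"],o["force"])
E
```

```text
hub [ 0.5561222  -0.15074942  0.146     ]
red axis deg 48.67978451955909 max r 0.08446496347729796
green [ 0.64397545 -0.0971706   0.103     ] 31.377648667082543 0.10290230143849262 red -130.17024560563485
b1 [ 0.63300408 -0.16772019  0.138     ] -12.447761742548586 0.07873265058052133
b2 [ 0.53196703 -0.07500189  0.138     ] 107.6869952730153 0.0795057264829387
pv [0.52990551 0.14003452 0.142     ] kn [0.45002733 0.19815763 0.159     ] 143.95860510987458 0.09878673860156494 st [0.48076203 0.11431097 0.138     ] -152.37074366169495 0.055468751360776114
[[ 0.55492607 -0.0400603   0.1       ]
 [ 0.55702604 -0.26125099  0.1       ]
 [ 0.66989134 -0.15307548  0.1       ]
 [ 0.44652461 -0.14766968  0.1       ]]
0.09417495737597081 [-0.38567171 -0.2104703   0.00910915]
```

View pics/crop.png

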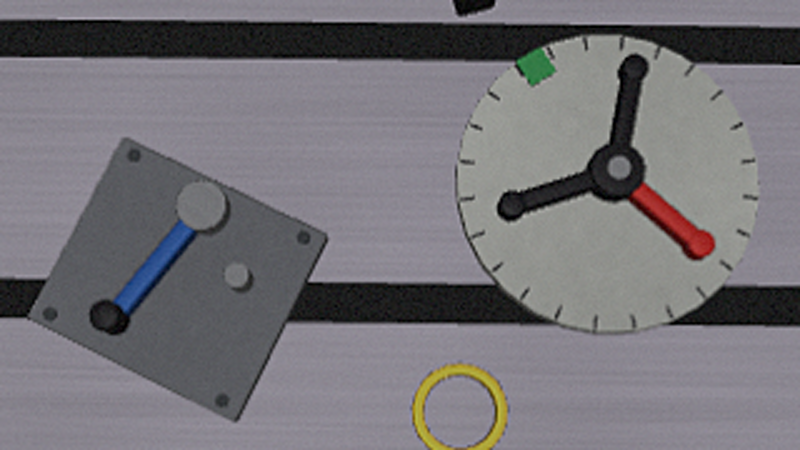

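Call:
send_rows:
  rows:
    - {"roll": 6, "jaw": 1}
    - {"roll": 6, "jaw": 1}
    - {"roll": 6, "jaw": 1}
    - {"roll": 6, "jaw": 1}
    - {"roll": 6, "jaw": 1}
    - {"roll": 6, "jaw": 1}
    - {"roll": 6, "jaw": 1}
    - {"roll": 6, "jaw": 1}
    - {"roll": 6, "jaw": 1}
  force: 10

```text
invalid input at $.rows[0]: expected keys dx, dy, dz, roll, jaw
```

Call:
send_rows:
  rows:
    - {"dx": -16, "dy": 1.7, "jaw": 1}
    - {"dx": -32, "dy": 3.4, "jaw": 1}
    - {"dx": -32, "dy": 3.4, "jaw": 1}
    - {"dx": -32, "dy": 3.4, "jaw": 1}
    - {"dx": -32, "dy": 3.4, "jaw": 1}
    - {"dx": -32, "dy": 3.4, "jaw": 1}
    - {"dx": -32, "dy": 3.4, "jaw": 1}
    - {"dx": -32, "dy": 3.4, "jaw": 1}
    - {"dx": -32, "dy": 3.4, "jaw": 1}
    - {"dx": -32, "dy": 3.4, "jaw": 1}
    - {"dx": -32, "dy": 3.4, "jaw": 1}
    - {"dx": -32, "dy": 3.4, "jaw": 1}

```text
invalid input at $.rows[0]: expected keys dx, dy, dz, roll, jaw
```

Call:
send_rows:
  rows:
    - {"dx": -32, "dy": 3.4, "jaw": 1}
    - {"dx": -32, "dy": 3.4, "jaw": 1}
    - {"dx": -32, "dy": 3.4, "jaw": 1}
    - {"dx": -32, "dy": 3.4, "jaw": 1}
    - {"dx": -32, "dy": 3.4, "jaw": 1}
    - {"dx": -32, "dy": 3.4, "jaw": 1}
    - {"dx": -32, "dy": 3.4, "jaw": 1}
    - {"dx": -32, "dy": 3.4, "jaw": 1}
    - {"dx": -32, "dy": 3.4, "jaw": 1}
    - {"dx": -32, "dy": 3.4, "jaw": 1}
    - {"dx": -32, "dy": 3.4, "jaw": 1}
    - {"dx": -32, "dy": 3.4, "jaw": 1}

```text
invalid input at $.rows[0]: expected keys dx, dy, dz, roll, jaw
```

Call:
send_rows:
  rows:
    - {"dx": 0, "dy": 0, "dz": 0, "roll": 6, "jaw": 1}
    - {"dx": 0, "dy": 0, "dz": 0, "roll": 6, "jaw": 1}
    - {"dx": 0, "dy": 0, "dz": 0, "roll": 6, "jaw": 1}
    - {"dx": 0, "dy": 0, "dz": 0, "roll": 6, "jaw": 1}
    - {"dx": 0, "dy": 0, "dz": 0, "roll": 6, "jaw": 1}
    - {"dx": 0, "dy": 0, "dz": 0, "roll": 6, "jaw": 1}
    - {"dx": 0, "dy": 0, "dz": 0, "roll": 6, "jaw": 1}
    - {"dx": 0, "dy": 0, "dz": 0, "roll": 6, "jaw": 1}
    - {"dx": 0, "dy": 0, "dz": 0, "roll": 6, "jaw": 1}
  force: 10

```text
time_s: 0.85
ee_pos: [0.1455, 0.5302, 0.2051]
eef_rot: [-3.141, 0.001, 1.926]
force: [-0.3, -0.3, 0.4]
grip_width: 0.0371
grip_force: 0.0
```

Call:
send_rows:
  rows:
    - {"dx": -16, "dy": 1.7, "dz": 0, "roll": 0, "jaw": 1}
    - {"dx": -32, "dy": 3.4, "dz": 0, "roll": 0, "jaw": 1}
    - {"dx": -32, "dy": 3.4, "dz": 0, "roll": 0, "jaw": 1}
    - {"dx": -32, "dy": 3.4, "dz": 0, "roll": 0, "jaw": 1}
    - {"dx": -32, "dy": 3.4, "dz": 0, "roll": 0, "jaw": 1}
    - {"dx": -32, "dy": 3.4, "dz": 0, "roll": 0, "jaw": 1}
    - {"dx": -32, "dy": 3.4, "dz": 0, "roll": 0, "jaw": 1}
    - {"dx": -32, "dy": 3.4, "dz": 0, "roll": 0, "jaw": 1}
    - {"dx": -32, "dy": 3.4, "dz": 0, "roll": 0, "jaw": 1}
    - {"dx": -32, "dy": 3.4, "dz": 0, "roll": 0, "jaw": 1}
    - {"dx": -32, "dy": 3.4, "dz": 0, "roll": 0, "jaw": 1}
    - {"dx": -32, "dy": 3.4, "dz": 0, "roll": 0, "jaw": 1}

```text
time_s: 1.85
ee_pos: [0.3121, 0.1984, 0.2054]
eef_rot: [3.142, -0.0, 1.932]
force: [0.1, 0.3, -0.3]
grip_width: 0.0001
grip_force: 0.0
```

Call:
send_rows:
  rows:
    - {"dx": -32, "dy": 3.4, "dz": 0, "roll": 0, "jaw": 1}
    - {"dx": -32, "dy": 3.4, "dz": 0, "roll": 0, "jaw": 1}
    - {"dx": -32, "dy": 3.4, "dz": 0, "roll": 0, "jaw": 1}
    - {"dx": -32, "dy": 3.4, "dz": 0, "roll": 0, "jaw": 1}
    - {"dx": -32, "dy": 3.4, "dz": 0, "roll": 0, "jaw": 1}
    - {"dx": -32, "dy": 3.4, "dz": 0, "roll": 0, "jaw": 1}
    - {"dx": -32, "dy": 3.4, "dz": 0, "roll": 0, "jaw": 1}
    - {"dx": -32, "dy": 3.4, "dz": 0, "roll": 0, "jaw": 1}
    - {"dx": -32, "dy": 3.4, "dz": 0, "roll": 0, "jaw": 1}
    - {"dx": -32, "dy": 3.4, "dz": 0, "roll": 0, "jaw": 1}
    - {"dx": -32, "dy": 3.4, "dz": 0, "roll": 0, "jaw": 1}
    - {"dx": -16, "dy": 1.7, "dz": 0, "roll": 0, "jaw": 1}

```text
time_s: 2.85
ee_pos: [0.479, -0.1334, 0.2049]
eef_rot: [-3.141, -0.0, 1.93]
force: [0.4, 1.0, -0.1]
grip_width: 0.0004
grip_force: 0.0
```

Call:
send_rows:
  rows:
    - {"dx": -16, "dy": 3, "dz": 10, "roll": 0, "jaw": 1}
    - {"dx": -15, "dy": 2.5, "dz": 20, "roll": 0, "jaw": 1}
    - {"dx": 0, "dy": 0, "dz": 20, "roll": 0, "jaw": 1}
    - {"dx": 0, "dy": 0, "dz": 20, "roll": 0, "jaw": 1}
    - {"dx": 0, "dy": 0, "dz": 12, "roll": 0, "jaw": 1}
    - {"dx": 0, "dy": 0, "dz": 5, "roll": 0, "jaw": 1}
    - {"dx": 0, "dy": 0, "dz": 0, "roll": 0, "jaw": 1}

```text
time_s: 3.43
ee_pos: [0.4939, -0.1576, 0.1174]
eef_rot: [-3.14, -0.001, 1.931]
force: [-0.5, -0.8, 0.8]
grip_width: 0.0002
grip_force: 0.0
```

```bash
python3 - <<'E'
from h import *
o=get_obs();print(o["ee_pos"],o["eef_rot"],o["force"],o["qpos"])
y=o["eef_rot"][2]; X=np.array([np.cos(y),np.sin(y)]);Y=np.array([np.sin(y),-np.cos(y)])
H=np.array([.557,-.150])
p=o["ee_pos"][:2]; print(np.degrees(np.arctan2(*(p-H)[::-1]))%360,np.linalg.norm(p-H))
A=[189,192,195,198,201,204,207,210,213]+list(range(218,367,5))
for a in A:
    q=H+.064*np.array([np.cos(np.radians(a)),np.sin(np.radians(a))])
    d=(q-p)*1000; print(a,round(d@X,1),round(d@Y,1)); p=q
c=snap("top","t1.png")
E
```

```text
[ 0.49390168 -0.1575694   0.1173974 ] [-3.13994861e+00 -1.46108779e-03  1.93132886e+00] [-0.48068671 -0.8017933   0.7690461 ] [-3.79464110e-01  3.23677563e-01  1.70718444e+00 -3.29839639e-05
  1.11292992e+00 -7.39983231e-01]
186.84062399602823 0.06355072138887742
189 -2.2 -1.0
192 -3.3 -0.6
195 -3.3 -0.4
198 -3.3 -0.2
201 -3.3 -0.1
204 -3.3 0.1
207 -3.3 0.3
210 -3.3 0.5
213 -3.3 0.6
218 -5.4 1.4
223 -5.3 1.9
228 -5.1 2.3
233 -4.8 2.8
238 -4.6 3.2
243 -4.3 3.6
248 -4.0 3.9
253 -3.6 4.3
258 -3.2 4.6
263 -2.8 4.8
268 -2.4 5.1
273 -1.9 5.2
278 -1.5 5.4
283 -1.0 5.5
288 -0.5 5.6
293 -0.0 5.6
298 0.5 5.6
303 1.0 5.5
308 1.4 5.4
313 1.9 5.3
318 2.3 5.1
323 2.8 4.8
328 3.2 4.6
333 3.6 4.3
338 3.9 4.0
343 4.3 3.6
348 4.6 3.2
353 4.8 2.8
358 5.1 2.4
363 5.2 1.9
```

Call:
send_rows:
  rows:
    - {"dx": -2.2, "dy": -1.0, "dz": 0, "roll": 0, "jaw": 1}
    - {"dx": -3.3, "dy": -0.6, "dz": 0, "roll": 0, "jaw": 1}
    - {"dx": -3.3, "dy": -0.4, "dz": 0, "roll": 0, "jaw": 1}
    - {"dx": -3.3, "dy": -0.2, "dz": 0, "roll": 0, "jaw": 1}
    - {"dx": -3.3, "dy": -0.1, "dz": 0, "roll": 0, "jaw": 1}
    - {"dx": -3.3, "dy": 0.1, "dz": 0, "roll": 0, "jaw": 1}
    - {"dx": -3.3, "dy": 0.3, "dz": 0, "roll": 0, "jaw": 1}
    - {"dx": -3.3, "dy": 0.5, "dz": 0, "roll": 0, "jaw": 1}
    - {"dx": -3.3, "dy": 0.6, "dz": 0, "roll": 0, "jaw": 1}

```text
time_s: 4.23
ee_pos: [0.5038, -0.185, 0.1184]
eef_rot: [-3.141, -0.001, 1.931]
force: [0.5, 3.2, 0.1]
grip_width: 0.0005
grip_force: 1.4
```

Call:
send_rows:
  rows:
    - {"dx": -5.4, "dy": 1.4, "dz": 0, "roll": 0, "jaw": 1}
    - {"dx": -5.3, "dy": 1.9, "dz": 0, "roll": 0, "jaw": 1}
    - {"dx": -5.1, "dy": 2.3, "dz": 0, "roll": 0, "jaw": 1}
    - {"dx": -4.8, "dy": 2.8, "dz": 0, "roll": 0, "jaw": 1}
    - {"dx": -4.6, "dy": 3.2, "dz": 0, "roll": 0, "jaw": 1}
    - {"dx": -4.3, "dy": 3.6, "dz": 0, "roll": 0, "jaw": 1}

```text
time_s: 4.73
ee_pos: [0.5287, -0.2074, 0.1183]
eef_rot: [-3.141, -0.0, 1.931]
force: [-3.1, 2.3, 0.4]
grip_width: 0.0006
grip_force: 1.3
```

Call:
send_rows:
  rows:
    - {"dx": -4.0, "dy": 3.9, "dz": 0, "roll": 0, "jaw": 1}
    - {"dx": -3.6, "dy": 4.3, "dz": 0, "roll": 0, "jaw": 1}
    - {"dx": -3.2, "dy": 4.6, "dz": 0, "roll": 0, "jaw": 1}
    - {"dx": -2.8, "dy": 4.8, "dz": 0, "roll": 0, "jaw": 1}
    - {"dx": -2.4, "dy": 5.1, "dz": 0, "roll": 0, "jaw": 1}
    - {"dx": -1.9, "dy": 5.2, "dz": 0, "roll": 0, "jaw": 1}
    - {"dx": -1.5, "dy": 5.4, "dz": 0, "roll": 0, "jaw": 1}
    - {"dx": -1.0, "dy": 5.5, "dz": 0, "roll": 0, "jaw": 1}
    - {"dx": -0.5, "dy": 5.6, "dz": 0, "roll": 0, "jaw": 1}
    - {"dx": 0, "dy": 5.6, "dz": 0, "roll": 0, "jaw": 1}

```text
time_s: 5.57
ee_pos: [0.583, -0.2089, 0.1184]
eef_rot: [-3.141, 0.0, 1.931]
force: [-4.0, -0.4, 0.0]
grip_width: 0.0003
grip_force: 1.5
```

Call:
send_rows:
  rows:
    - {"dx": 0.5, "dy": 5.6, "dz": 0, "roll": 0, "jaw": 1}
    - {"dx": 1.0, "dy": 5.5, "dz": 0, "roll": 0, "jaw": 1}
    - {"dx": 1.4, "dy": 5.4, "dz": 0, "roll": 0, "jaw": 1}
    - {"dx": 1.9, "dy": 5.3, "dz": 0, "roll": 0, "jaw": 1}
    - {"dx": 2.3, "dy": 5.1, "dz": 0, "roll": 0, "jaw": 1}
    - {"dx": 2.8, "dy": 4.8, "dz": 0, "roll": 0, "jaw": 1}
    - {"dx": 3.2, "dy": 4.6, "dz": 0, "roll": 0, "jaw": 1}
    - {"dx": 3.6, "dy": 4.3, "dz": 0, "roll": 0, "jaw": 1}
    - {"dx": 3.9, "dy": 4.0, "dz": 0, "roll": 0, "jaw": 1}
    - {"dx": 4.3, "dy": 3.6, "dz": 0, "roll": 0, "jaw": 1}
    - {"dx": 4.6, "dy": 3.2, "dz": 0, "roll": 0, "jaw": 1}
    - {"dx": 4.8, "dy": 2.8, "dz": 0, "roll": 0, "jaw": 1}

```text
time_s: 6.57
ee_pos: [0.6214, -0.1572, 0.1185]
eef_rot: [3.141, 0.0, 1.931]
force: [-1.4, -2.7, -0.1]
grip_width: 0.0006
grip_force: 1.2
```

```bash
cat > m.py <<'E'
from h import *
import sys
def meas(c):
    H=np.array([.557,-.150])
    hsv=cv2.cvtColor(c["frame"],cv2.COLOR_RGB2HSV)
    m=cv2.inRange(hsv,(0,120,60),(8,255,255)); m[:,:280]=0; m[:,460:]=0
    ys,xs=np.nonzero(m)
    if len(xs)>5:
        P=ray(c,np.c_[xs,ys],.138)[:,:2]; d=P.mean(0)-H; print("red",len(xs),np.degrees(np.arctan2(d[1],d[0])))
    m=cv2.inRange(hsv,(100,120,60),(130,255,255)); m[:,:120]=0;m[:,270:]=0
    ys,xs=np.nonzero(m)
    if len(xs)>5:
        P=ray(c,np.c_[xs,ys],.136)[:,:2]; d=P.mean(0)-[.530,.140]; print("lever",len(xs),np.degrees(np.arctan2(d[1],d[0]))%360)
    o=get_obs();print(o["ee_pos"],o["eef_rot"],o["force"],o["time_s"])
    return o
if __name__=="__main__": meas(snap("top",sys.argv[1]))
E
python3 m.py t2.png
```

```text
lever 345 142.14454183314484
[ 0.62152005 -0.15629606  0.11850746] [ 3.14120072e+00 -4.68687784e-05  1.93202316e+00] [ 0.7626578  -0.54913777 -0.06714184] 6.6167
```

View pics/t2.png

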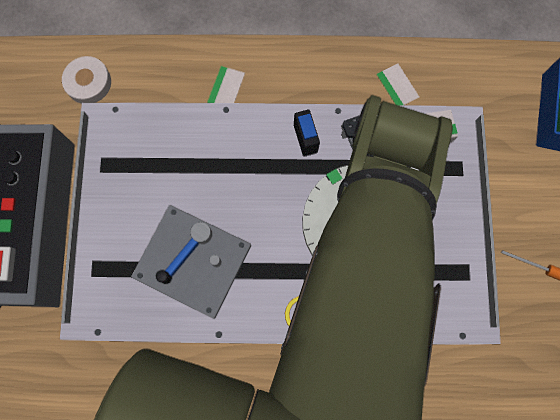

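The top view is blocked by the arm over the wheel. The green mark still shows at (334,176) and the lever has not moved. I'll finish the arc slowly, then back off and look.

Call:
send_rows:
  rows:
    - {"dx": 2.5, "dy": 1.2, "dz": 0, "roll": 0, "jaw": 1}
    - {"dx": 2.6, "dy": 1.2, "dz": 0, "roll": 0, "jaw": 1}
    - {"dx": 2.6, "dy": 1.0, "dz": 0, "roll": 0, "jaw": 1}
    - {"dx": 2.6, "dy": 0.9, "dz": 0, "roll": 0, "jaw": 1}
    - {"dx": 2.7, "dy": 0.7, "dz": 0, "roll": 0, "jaw": 1}
    - {"dx": 2.7, "dy": 0.7, "dz": 0, "roll": 0, "jaw": 1}
    - {"dx": 2.0, "dy": 0.4, "dz": 0, "roll": 0, "jaw": 1}
    - {"dx": 1.5, "dy": 0.2, "dz": 0, "roll": 0, "jaw": 1}
    - {"dx": 0, "dy": 0, "dz": 0, "roll": 0, "jaw": 1}
    - {"dx": 0, "dy": 0, "dz": 0, "roll": 0, "jaw": 1}

```text
time_s: 7.45
ee_pos: [0.6204, -0.1373, 0.1185]
eef_rot: [3.141, -0.0, 1.931]
force: [-0.6, -1.2, -0.0]
grip_width: 0.0005
grip_force: 0.3
```

```bash
python3 - <<'E'
from h import *
c=snap("side","s1.png")
f=c["frame"];hsv=cv2.cvtColor(f,cv2.COLOR_RGB2HSV)
m=cv2.inRange(hsv,(0,120,60),(8,255,255)); m[:200]=0
ys,xs=np.nonzero(m);print(len(xs))
if len(xs)>20:
    P=ray(c,np.c_[xs,ys],.135)[:,:2];d=P.mean(0)-[.557,-.150];print(np.degrees(np.arctan2(d[1],d[0])))
cv2.imwrite("pics/s1c.png",cv2.resize(cv2.cvtColor(f[180:340,180:380],cv2.COLOR_RGB2BGR),None,fx=3,fy=3))
print(get_obs()["ee_pos"])
E
```

```text
159
4.657215964169218
[ 0.6204022  -0.13730083  0.11847369]
```

View pics/s1c.png

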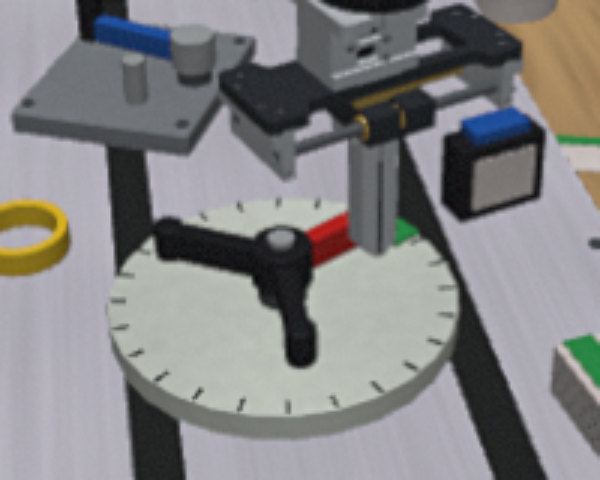

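The side crop shows the red arm next to the green mark at (400,230) with the finger in front of it. It is a few degrees short, so I'll nudge it, back off, rise and go above the lever for a clear view.

Call:
send_rows:
  rows:
    - {"dx": 1.5, "dy": 0.2, "dz": 0, "roll": 0, "jaw": 1}
    - {"dx": 1.2, "dy": 0.1, "dz": 0, "roll": 0, "jaw": 1}
    - {"dx": 0.8, "dy": 0.1, "dz": 0, "roll": 0, "jaw": 1}
    - {"dx": 0, "dy": 0, "dz": 0, "roll": 0, "jaw": 1}
    - {"dx": 0, "dy": 0, "dz": 0, "roll": 0, "jaw": 1}
    - {"dx": 0, "dy": 0, "dz": 0, "roll": 0, "jaw": 1}
    - {"dx": -5, "dy": 0, "dz": 0, "roll": 0, "jaw": 1}
    - {"dx": -10, "dy": 0, "dz": 0, "roll": 0, "jaw": 1}
    - {"dx": -10, "dy": 0, "dz": -5, "roll": 0, "jaw": 1}
    - {"dx": 0, "dy": 0, "dz": -25, "roll": 0, "jaw": 1}
    - {"dx": 0, "dy": 0, "dz": -30, "roll": 0, "jaw": 1}
    - {"dx": 0, "dy": 0, "dz": -27, "roll": 0, "jaw": 1}

```text
time_s: 8.5
ee_pos: [0.6284, -0.1586, 0.207]
eef_rot: [-3.142, -0.0, 1.931]
force: [0.8, 1.1, 0.8]
grip_width: 0.0003
grip_force: 0.0
```

Call:
send_rows:
  rows:
    - {"dx": 20, "dy": 0.9, "dz": 0, "roll": 0, "jaw": 1}
    - {"dx": 35, "dy": 1, "dz": 0, "roll": 0, "jaw": 1}
    - {"dx": 35, "dy": 1, "dz": 0, "roll": 0, "jaw": 1}
    - {"dx": 35, "dy": 1, "dz": 0, "roll": 0, "jaw": 1}
    - {"dx": 35, "dy": 1, "dz": 0, "roll": 0, "jaw": 1}
    - {"dx": 35, "dy": 1, "dz": 0, "roll": 0, "jaw": 1}
    - {"dx": 35, "dy": 1, "dz": 0, "roll": 0, "jaw": 1}
    - {"dx": 35, "dy": 1, "dz": 0, "roll": 0, "jaw": 1}
    - {"dx": 35, "dy": 1, "dz": 0, "roll": 0, "jaw": 1}
    - {"dx": 35, "dy": 1, "dz": 0, "roll": 0, "jaw": 1}
    - {"dx": 30, "dy": 1, "dz": 0, "roll": 0, "jaw": 1}
    - {"dx": 18, "dy": 0, "dz": 0, "roll": 0, "jaw": 1}

```text
time_s: 9.5
ee_pos: [0.503, 0.2068, 0.2061]
eef_rot: [3.141, -0.0, 1.933]
force: [0.3, -0.1, -0.6]
grip_width: 0.0003
grip_force: 0.0
```

```bash
python3 m.py t3.png
```

```text
red 310 34.16803605179546
lever 280 141.85240009392027
[0.50241467 0.20829487 0.20607588] [ 3.14096394e+00 -9.19655422e-04  1.93374136e+00] [-0.22553824  2.67442228 -0.77826264] 9.55
```

View pics/t3.png

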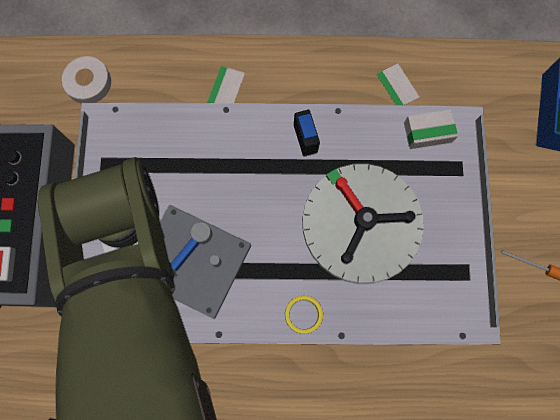

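The top view shows the red arm tip at about (341,184), in line with the green mark at (334,175) and about 2–3° off, which is well inside tolerance. The lever bar still runs lower-left from (200,232), so I'll descend and push it.

Call:
send_rows:
  rows:
    - {"dx": 0, "dy": 0, "dz": 15, "roll": 0, "jaw": 1}
    - {"dx": 0, "dy": 0, "dz": 25, "roll": 0, "jaw": 1}
    - {"dx": 0, "dy": 0, "dz": 25, "roll": 0, "jaw": 1}
    - {"dx": 0, "dy": 0, "dz": 15, "roll": 0, "jaw": 1}
    - {"dx": 0, "dy": 0, "dz": 8, "roll": 0, "jaw": 1}
    - {"dx": 0, "dy": 0, "dz": 0, "roll": 0, "jaw": 1}

```text
time_s: 10.05
ee_pos: [0.5034, 0.204, 0.1163]
eef_rot: [-3.139, -0.0, 1.931]
force: [-0.4, -0.4, 0.1]
grip_width: 0.0004
grip_force: 0.0
```

Call:
send_rows:
  rows:
    - {"dx": -0.3, "dy": -5, "dz": 0, "roll": 0, "jaw": 1}
    - {"dx": -0.3, "dy": -2.5, "dz": 0, "roll": 0, "jaw": 1}
    - {"dx": -0.3, "dy": -2.5, "dz": 0, "roll": 0, "jaw": 1}
    - {"dx": -0.5, "dy": -2.5, "dz": 0, "roll": 0, "jaw": 1}
    - {"dx": -0.5, "dy": -2.4, "dz": 0, "roll": 0, "jaw": 1}
    - {"dx": -0.6, "dy": -2.4, "dz": 0, "roll": 0, "jaw": 1}
    - {"dx": -0.7, "dy": -2.4, "dz": 0, "roll": 0, "jaw": 1}
    - {"dx": -1.7, "dy": -4.7, "dz": 0, "roll": 0, "jaw": 1}
    - {"dx": -2.0, "dy": -4.6, "dz": 0, "roll": 0, "jaw": 1}
    - {"dx": -2.3, "dy": -4.5, "dz": 0, "roll": 0, "jaw": 1}

```text
time_s: 10.88
ee_pos: [0.4748, 0.1839, 0.1174]
eef_rot: [-3.142, -0.0, 1.931]
force: [2.8, 1.4, 0.6]
grip_width: 0.0007
grip_force: 1.1
```

Call:
send_rows:
  rows:
    - {"dx": -2.6, "dy": -4.3, "dz": 0, "roll": 0, "jaw": 1}
    - {"dx": -2.9, "dy": -4.1, "dz": 0, "roll": 0, "jaw": 1}
    - {"dx": -3.2, "dy": -3.9, "dz": 0, "roll": 0, "jaw": 1}
    - {"dx": -3.5, "dy": -3.6, "dz": 0, "roll": 0, "jaw": 1}
    - {"dx": -3.7, "dy": -3.4, "dz": 0, "roll": 0, "jaw": 1}
    - {"dx": -2, "dy": -1.6, "dz": 0, "roll": 0, "jaw": 1}
    - {"dx": -1, "dy": -0.8, "dz": 0, "roll": 0, "jaw": 1}

```text
time_s: 11.47
ee_pos: [0.4614, 0.1585, 0.1174]
eef_rot: [-3.141, -0.0, 1.931]
force: [2.1, 1.8, 0.1]
grip_width: 0.0002
grip_force: 0.9
```

```bash
python3 - <<'E'
from h import *
o=get_obs();d=o["ee_pos"][:2]-np.array([.53,.14]);print(np.degrees(np.arctan2(d[1],d[0])),np.linalg.norm(d),o["ee_pos"],o["force"])
E
```

```text
164.92295318853084 0.07100081382819662 [0.46144325 0.15846857 0.11744024] [2.14240426 1.83085044 0.08545335]
```

Call:
send_rows:
  rows:
    - {"dx": -1, "dy": -0.7, "dz": 0, "roll": 0, "jaw": 1}
    - {"dx": -1, "dy": -0.7, "dz": 0, "roll": 0, "jaw": 1}
    - {"dx": -1, "dy": -0.6, "dz": 0, "roll": 0, "jaw": 1}
    - {"dx": -1, "dy": -0.6, "dz": 0, "roll": 0, "jaw": 1}
    - {"dx": -1, "dy": -0.6, "dz": 0, "roll": 0, "jaw": 1}
    - {"dx": -1, "dy": -0.5, "dz": 0, "roll": 0, "jaw": 1}
    - {"dx": -1, "dy": -0.5, "dz": 0, "roll": 0, "jaw": 1}
    - {"dx": 0, "dy": 0, "dz": 0, "roll": 0, "jaw": 1}

```text
time_s: 12.13
ee_pos: [0.4601, 0.1507, 0.1174]
eef_rot: [-3.141, 0.0, 1.931]
force: [1.2, 0.5, 0.5]
grip_width: 0.0006
grip_force: 0.5
```

Call:
send_rows:
  rows:
    - {"dx": -1, "dy": -0.5, "dz": 0, "roll": 0, "jaw": 1}
    - {"dx": -1, "dy": -0.5, "dz": 0, "roll": 0, "jaw": 1}
    - {"dx": -0.6, "dy": -0.3, "dz": 0, "roll": 0, "jaw": 1}
    - {"dx": 0, "dy": 0, "dz": 0, "roll": 0, "jaw": 1}

```text
time_s: 12.47
ee_pos: [0.4598, 0.1478, 0.1174]
eef_rot: [-3.142, 0.0, 1.931]
force: [1.5, 0.9, 0.2]
grip_width: 0.0005
grip_force: 0.6
```

Call:
send_rows:
  rows:
    - {"dx": -0.8, "dy": -0.4, "dz": 0, "roll": 0, "jaw": 1}
    - {"dx": -0.8, "dy": -0.4, "dz": 0, "roll": 0, "jaw": 1}
    - {"dx": -0.6, "dy": -0.3, "dz": 0, "roll": 0, "jaw": 1}
    - {"dx": 0, "dy": 0, "dz": 0, "roll": 0, "jaw": 1}

```text
time_s: 12.8
ee_pos: [0.4596, 0.1454, 0.1175]
eef_rot: [-3.142, 0.0, 1.931]
force: [1.0, 0.6, -0.0]
grip_width: 0.0005
grip_force: 0.6
```

Call:
send_rows:
  rows:
    - {"dx": -0.6, "dy": -0.3, "dz": 0, "roll": 0, "jaw": 1}
    - {"dx": -0.6, "dy": -0.3, "dz": 0, "roll": 0, "jaw": 1}
    - {"dx": 0, "dy": 0, "dz": 0, "roll": 0, "jaw": 1}

```text
time_s: 13.05
ee_pos: [0.4595, 0.1443, 0.1175]
eef_rot: [3.141, -0.0, 1.931]
force: [0.7, 4.4, -0.4]
grip_width: 0.0007
grip_force: 1.7
```

```bash
python3 - <<'E'
from h import *
c=snap("side","s2.png")
cv2.imwrite("pics/s2c.png",cv2.resize(cv2.cvtColor(c["frame"][130:290,150:350],cv2.COLOR_RGB2BGR),None,fx=4,fy=3.5)[:600])
print(get_obs()["force"])
E
```

```text
[ 1.4076278   4.41194441 -0.32518701]
```

View pics/s2c.png

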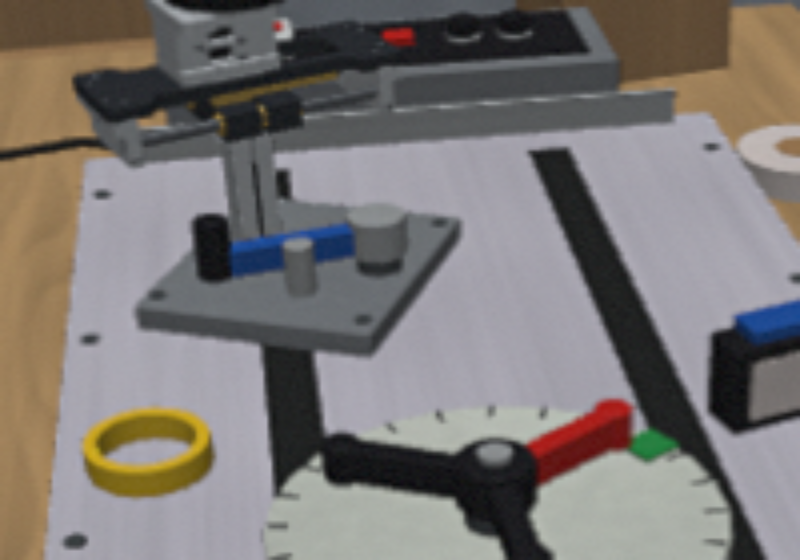

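The side crop shows the lever bar against the stop post at (300,265), and the force rose to 4.4 N. The wheel is still on the mark. I'll press slightly more to confirm.

Call:
send_rows:
  rows:
    - {"dx": -0.5, "dy": -0.1, "dz": 0, "roll": 0, "jaw": 1}
    - {"dx": -0.4, "dy": -0.1, "dz": 0, "roll": 0, "jaw": 1}
    - {"dx": 0, "dy": 0, "dz": 0, "roll": 0, "jaw": 1}
    - {"dx": 0, "dy": 0, "dz": 0, "roll": 0, "jaw": 1}
    - {"dx": 0, "dy": 0, "dz": 0, "roll": 0, "jaw": 1}
    - {"dx": 0, "dy": 0, "dz": 0, "roll": 0, "jaw": 1}

```text
time_s: 13.6
ee_pos: [0.4596, 0.1441, 0.1175]
eef_rot: [3.141, -0.001, 1.931]
force: [0.7, 9.9, -0.9]
grip_width: 0.0005
grip_force: 4.6
```

Call:
send_rows:
  rows:
    - {"dx": 3, "dy": 0, "dz": 0, "roll": 0, "jaw": 1}
    - {"dx": 8, "dy": 0, "dz": 0, "roll": 0, "jaw": 1}
    - {"dx": 10, "dy": 0, "dz": 0, "roll": 0, "jaw": 1}
    - {"dx": 4, "dy": 0, "dz": -10, "roll": 0, "jaw": 1}
    - {"dx": 0, "dy": 0, "dz": -30, "roll": 0, "jaw": 1}
    - {"dx": 0, "dy": 0, "dz": -35, "roll": 0, "jaw": 1}
    - {"dx": 0, "dy": 0, "dz": -30, "roll": 0, "jaw": 1}
    - {"dx": 30, "dy": 0, "dz": 0, "roll": 0, "jaw": 1}
    - {"dx": 35, "dy": 0, "dz": 0, "roll": 0, "jaw": 1}
    - {"dx": 35, "dy": 0, "dz": 0, "roll": 0, "jaw": 1}
    - {"dx": 30, "dy": 0, "dz": 0, "roll": 0, "jaw": 1}
    - {"dx": 0, "dy": 0, "dz": 0, "roll": 0, "jaw": 1}

```text
time_s: 14.6
ee_pos: [0.4028, 0.2921, 0.2232]
eef_rot: [3.141, -0.001, 1.935]
force: [-0.4, 0.0, 0.2]
grip_width: 0.0003
grip_force: 0.0
```

```bash
python3 m.py t4.png
```

```text
red 288 33.794459277799014
lever 314 190.25381503473062
[0.40363922 0.29031974 0.22306826] [3.14140009e+00 4.10042682e-05 1.93499578e+00] [-0.00548857  0.88062582  0.34159192] 14.65
```

View pics/t4.png

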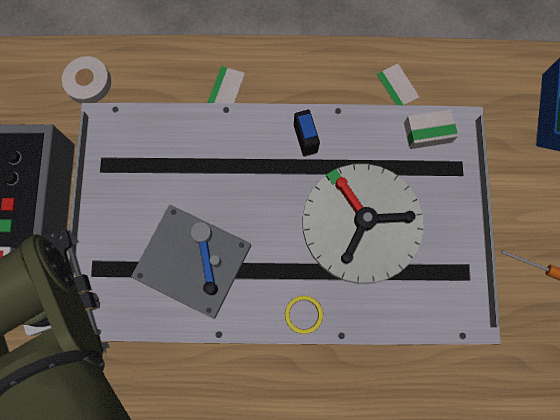

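The final view shows the lever knob at (210,288) with the bar against its post at about 190°. The red arm is on the green mark, the loose items haven't moved, and the arm is clear.

```bash
python3 -c "from station import *; print(hand_in())"
```

```text
the job is handed in; nothing more can be done
None
```

I handed the job in: the red arm sits about 2.5° from the green mark (7.4° allowed), the lock lever is against its stop post, and the cartridge, tape and cards look unmoved. The hand-in gave no verdict.

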